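Sort the loose abacus parts, then hold the tension arm back

ROBOT

A 6-joint arm with a two-finger parallel gripper is mounted at the origin on the work surface. World frame = base frame: x ahead of the robot, y to its left, z up, the work surface at z = 0. Lengths are in m, angles in rad, forces in N, time in s.
With the tool pointing down it reaches from about 0.375 to 0.9 m from the base axis. Payload 3.1 kg.
Tool frame: the origin (TCP) lies midway between the tips of the shut fingers; the grasp point (between the pads) lies 19 mm behind it; z points along the fingers, y is the line along which they close (so a half turn about z gives the same grasp; the last joint's range is limited). The gripper opens to 85 mm and grips with 20 to 120 N. Pads are 22 mm wide; open, the fingers measure 114 mm over their backs; the gripper's body (76 mm by 85 mm) begins 54 mm behind the grasp point. The pads swing forward as they close: fully open they stand 13 mm farther back than shut.
Start: joints at [-1.454, 0.527, 1.433, -0, 1.181, -0.178], TCP at [0.182, -0.598, 0.231] pointing down, gripper open.
Joint ranges: [-3.08, 3.08], [-0.75, 2.2], [0.22, 2.44], [-1.43, 4.57], [0, 2.65], [-2.85, 2.85]. Speed limits (rad/s): [2.79, 2.79, 3.14, 3.14, 3.14, 3.14].

INTERFACE

Orientations are given as a rotation vector (axis times angle).
In Python, from rig import r gives the robot as it stands.
- The arm moves only by the tool step_arm, never from a script. Its argument "moves" is a list of rows, each a list of 3 entries, a list of its own where there are three numbers: the shift along the world's x, y, z in units of 0.1 m (1.0 is 0.1 m), then the turn, a rotation vector about the world's x, y, z in units of pi rad (1.0 is pi rad), then the closure, from -1 (fully open) to 1 (shut). A call has 1 to 5 rows; each row is the pose to reach, as a shift and turn from the pose commanded when the call began, turning the shorter way round; what a row does not reach only later rows make up. A row lasts 1/10 s, in which the tool goes at most 50 mm and 8.59 degrees, less where a joint would pass 70% of its speed; a pose out of reach is approached as far as the arm can. A call with a number of a shift or a turn outside -1 to 1 is refused whole. A call with a gripper value outside its range is refused whole. The fingers move at their own pace and stop on an object; "squeeze" is the grip in N (left out, the last holds). Time passes only in rows, so rows that repeat a pose let the fingers close. It gives the time, the measured TCP pose, the force, the opening and the grip force at its end, in the units of the state.
- r.get_obs(): the state, without advancing time (a new reading comes with each control period).
- r.snapshot(name): name is "side" or "top"; returns a dict with "pixels" (400x640x3 uint8, red, green, blue), "mtx" (3x3 intrinsics, pixels), "k1" (the pictures are not rectified: a ray, as slopes to the right and down, at radius r is drawn at 1 + k1 r^2 times it, then the intrinsics apply), "camera_from_world" (4x4, takes a point from world to camera coordinates). Camera axes: x right, y down, z forward; pixel columns grow to the right and rows downward; lengths in m; the calibration is good to about 2 mm. A picture is of the moment at which its call begins. There is no depth.
- r.hand_in(): hands the job in; it is judged then, once.
The state is a dict: "t": time; "qpos": joint angles; "joint_velocities": joint speeds; "effort": joint torques, N m; "position": TCP position; "tool_rot": TCP orientation; "force": force on the tool from outside, world axes, zero at the start; "moment": the same for the moment, N m; "grip_width": finger opening in m; "grip_force": force on a finger pad.
Only numpy, scipy, OpenCV 4.12 (cv2) and the standard library are available. Lean on these libraries where they do the work, as an engineer would, in place of code of your own. Each camera call takes 0.05 s, during which the arm holds its last target. There are 200 camera calls.

TASK

I'm about to re-string the abacus. First sort its loose parts into the steel organizer: the two round beads into the square compartment and the little brass bar clip into the narrow slot beside it, leaving the sharpener where it is. Then gently push the black thumb tab of the abacus's sprung tension arm towards the abacus frame, past its click but not as far as its end stop, and finish still holding it there with the fingers so that I can draw the rods.

Things in the scene. Friction and masses are not known exactly. Their poses are not given: they have to be found in the camera images.
- bead1: loose green barrel-shaped bead, 28 mm diameter, 20 mm tall, standing on a flat end on the desk; origin at the centre of its underside, z up its axis; 15 g
- bead2: second loose green bead, the same as bead1
- clip: loose brass bar clip, a plain bar 40 x 14 x 14 mm lying on the desk; origin at the centre of its underside, x along its 40 mm length, z up; 20 g
- sharpener: small black plastic sharpener 26 x 17 x 12 mm, loose on the desk near the beads; origin at the centre of its underside; a bystander, must not be shifted
- square_floor (a point): centre of the inner floor (3 mm above the desk) of the organizer's larger, nearly square compartment: inside 110 mm along this frame's x by 110 mm along its y; walls 3 mm thick, tops 35 mm above this floor. The organizer is steel and fixed; its card rack, up to 65 mm high over the desk, begins 58 mm from this point on the +x side and reaches to 94 mm
- slot_floor (a point): centre of the inner floor (3 mm above the desk) of the organizer's narrow slot, on the -y side of the square compartment: inside 110 mm along this frame's x by 70 mm along its y; walls as for the square compartment; same axes as square_floor
- abacus: wooden abacus lying flat, fixed to the desk: frame 140 mm along its x by 180 mm along its y, 22 mm high (beads to 23 mm); origin at the centre of the frame's underside. On its +y end an aluminium plate 6 mm thick (x -60 to 105 mm, y 90 to 192 mm) carries the tension arm
- pivot (a point): pivot of the tension arm, on the abacus plate at abacus x 30, y 135, z 13 mm; same axes as the abacus (z up); boss 24 mm high. The middle of the thumb tab is 100 mm from it, in direction (-cos(j-0.4), -sin(j-0.4)) of the abacus's x, y, where j is the joint value
- tension_angle (a joint): angle of the sprung tension arm (rad): 0 at rest, grows to 0.75 at its end stop as the tab is pushed towards the abacus frame. Return spring, felt at the tab: 1.6 N at rest, 6 N at 0.55, 7.5 N at the stop; a sprung click pawl adds up to 2 N between 0.25 and 0.35 and has clicked over by 0.48. It never latches: let go, it springs back to 0
- tension_arm: the sprung tension arm: a flat steel lever 14 mm wide lying 9 to 17 mm above the desk, a rubber roller on its short end (+x), a black thumb tab on its long end (-x); origin at the pivot, x along the lever (pointing from tab to roller), z up
- thumb_tab (a point): centre of the upright black thumb tab on the tension arm: 30 mm along the arm (this frame's x), 10 mm thick (y), 52 mm tall, from 13 to 65 mm above the desk. Push its +y face, which looks away from the abacus frame, towards -y

How it is judged:
On the way, in this order (a step that is already met when the one before it is completed fails the run):
1. both beads lie in the square compartment and the clip in the narrow slot, all let go (x of bead1 in the frame of square_floor between -0.055 and 0.055 m and y of bead1 in the frame of square_floor between -0.056 and 0.056 m and z of bead1 in the frame of square_floor between -0.006 and 0.034 m and x of bead2 in the frame of square_floor between -0.055 and 0.055 m and y of bead2 in the frame of square_floor between -0.056 and 0.056 m and z of bead2 in the frame of square_floor between -0.006 and 0.034 m and x of clip in the frame of slot_floor between -0.055 and 0.055 m and y of clip in the frame of slot_floor between -0.036 and 0.036 m and z of clip in the frame of slot_floor between -0.006 and 0.034 m and contact force between each of bead1, bead2, clip and the fingers below 0.1 N), for 0.2 s.
2. the tension arm is pushed past its click by its thumb tab (value of joint tension_angle above 0.47 rad and contact force between tension_arm and the fingers above 1.5 N), for 0.2 s.
At the end, for the whole second after the job is handed in: Both beads lie at rest on the floor of the square compartment and the clip in the narrow slot; the tension arm is held still between 0.47 and 0.72 rad (past the click, short of the stop at 0.75) by the robot's fingers pressing on the thumb tab with more than 1.5 N, through the last second (all of step 1 and all of step 2 and value of joint tension_angle below 0.72 rad and velocity of joint tension_angle between -0.1 and 0.1 rad/s and linear speed of each of bead1, bead2, clip below 0.03 m/s); the arm keeps its last pose, push and grip.
It fails at once if the sharpener is shifted by more than 25 mm (distance of sharpener from where it was at the start of the episode above 0.025 m).
It fails at once if the tab is pushed with more than 40 N (contact force between tension_arm and anything else above 40 N).
It also fails if it takes over 72 s, if anything falls off the work surface, if the arm or the gripper's body presses on something with over 40 N, if the wrist force passes 120 N, or if a joint passes its speed limit or range.

## Working session

There is one attempt and no reset: what is moved stays moved. The work goes in short steps, Python scripts to look and compute and a tool call to move; the robot and the scene stay as the last step left them, time stands still between calls to the robot, and variables do not carry over. Pictures are saved under pics/ and viewed, at most 10 in all, crops included, and the job is handed in when it is done.

Besides the shell and the picture viewer there is one more tool, called after "Request:" by a JSON object that holds its "name" and its "arguments". step_arm: Moves the arm, as the interface text tells. Shifts and turns lie within -1 to 1; 1 stands for 0.1 m of shift or pi rad of turn. Its arguments: {"type":"object","properties":{"moves":{"type":"array","items":{"type":"array"}},"squeeze":{"type":"number"}},"required":["moves"]}

```bash
mkdir -p pics
cat > h.py <<'E'
import numpy as np, cv2
from rig import r
def snap(n, save=None):
    s=r.snapshot(n)
    if save: cv2.imwrite('pics/'+save+'.png', s['pixels'][:,:,::-1])
    return s
def ray(s,u,v):
    K=np.array(s['mtx']); k=s['k1']; d=np.array([(u-K[0,2])/K[0,0],(v-K[1,2])/K[1,1]]); p=d.copy()
    for _ in range(30): p=d/(1+k*(p@p))
    T=np.array(s['camera_from_world']); R=T[:3,:3]; return -R.T@T[:3,3], R.T@np.array([p[0],p[1],1])
def plane(s,u,v,z):
    c,d=ray(s,u,v); return c+d*(z-c[2])/d[2]
def proj(s,P):
    T=np.array(s['camera_from_world']);q=T[:3,:3]@np.array(P)+T[:3,3];p=q[:2]/q[2];p=p*(1+s['k1']*(p@p));K=np.array(s['mtx'])
    return np.array([K[0,0]*p[0]+K[0,2],K[1,1]*p[1]+K[1,2]])
E
python3 - <<'E'
from h import *
for n in('top','side'):
    s=snap(n,n+'0'); print(n,np.round(s['mtx'],1).tolist(),s['k1'],np.round(ray(s,320,200),3).tolist())
print(r.get_obs())
E
```

```text
top [[499.6, 0.0, 324.5], [0.0, 499.6, 206.7], [0.0, 0.0, 1.0]] -0.11399269635519454 [[0.369, -0.003, 1.16], [0.182, 0.043, -0.982]]
side [[513.3, 0.0, 320.4], [0.0, 513.3, 199.4], [0.0, 0.0, 1.0]] 0.05337291175570995 [[0.324, 0.846, 0.898], [0.181, -0.688, -0.703]]
{'t': 0.1, 'qpos': array([-1.45346975e+00,  5.28369330e-01,  1.43380310e+00,  2.98105732e-05,
        1.18139163e+00, -1.78514641e-01]), 'joint_velocities': array([ 0.00055767, -0.00269333, -0.00198526,  0.00133461,  0.00104377,
       -0.00179783]), 'effort': array([ 1.31572415e-04, -4.43302238e+01, -1.78585714e+01, -2.89608342e-04,
        3.93865543e-03, -6.54473649e-07]), 'position': array([ 0.18216496, -0.59717967,  0.23042465]), 'tool_rot': array([-3.10533994e+00, -4.62705585e-01, -1.37921831e-04]), 'force': array([0.10796947, 0.49074652, 0.13549375]), 'moment': array([-0.07927106,  0.00369859,  0.00818017]), 'grip_force': 0.0, 'grip_width': 0.084950954759131}
```

View pics/top0.png

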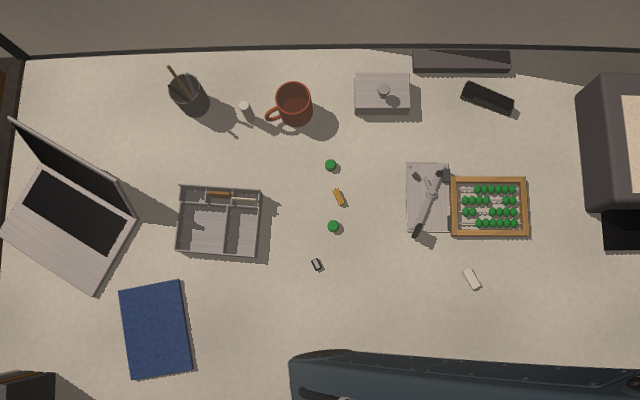

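View pics/side0.png

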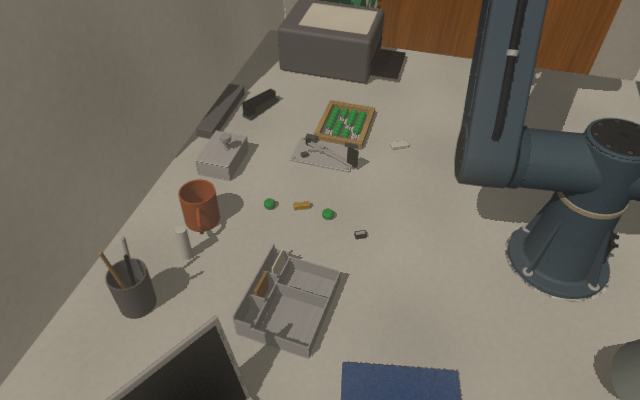

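The top view (x up, y left) shows the beads at (330,165) and (333,226), the clip at (339,197) and the sharpener at (317,265). The organizer spans (176–262, 185–258), with the square compartment on the left and the rack at the top. The abacus is at (490,207) and the tab near (420,235). The side view shows the same objects with nothing hidden.

```bash
cat >> h.py <<'E'
def tri(a,ua,b,ub):
    c1,d1=ray(a,*ua);c2,d2=ray(b,*ub);t=np.linalg.lstsq(np.c_[d1,-d2],c2-c1,rcond=None)[0]
    p,q=c1+d1*t[0],c2+d2*t[1]; return (p+q)/2,np.linalg.norm(p-q)
def blobs(s,box,kind):
    x0,y0,x1,y1=box; im=s['pixels'][y0:y1,x0:x1]; h=cv2.cvtColor(im,cv2.COLOR_RGB2HSV)
    rng={'green':((45,90,30),(85,255,255)),'brass':((12,110,80),(32,255,255)),'black':((0,0,0),(180,255,60))}[kind]
    m=cv2.inRange(h,*rng); cs,_=cv2.findContours(m,cv2.RETR_EXTERNAL,cv2.CHAIN_APPROX_NONE); o=[]
    n,l,st,ce=cv2.connectedComponentsWithStats(m)
    for i in range(1,n):
        if st[i,4]>12:
            p=np.argwhere(l==i)[:,::-1]+[x0,y0]; o.append((st[i,4],ce[i]+[x0,y0],p))
    return o
E
python3 - <<'E'
from h import *
t=snap('top');s=snap('side')
B=dict(top=(300,150,360,280),side=(250,190,375,245))
g={}
for k in('green','brass','black'):
    for n,im in(('top',t),('side',s)):
        b=blobs(im,B[n],k); g[k,n]=b; print(k,n,[(x[0],x[1].round(1).tolist()) for x in b])
gt=sorted(g['green','top'],key=lambda b:b[1][1]);gs=sorted(g['green','side'],key=lambda b:b[1][0])
for a,b in zip(gt,gs): print('bead',tri(t,a[1],s,b[1]),plane(t,*a[1],.012))
a=g['brass','top'][0];print('clip',tri(t,a[1],s,g['brass','side'][0][1]),plane(t,*a[1],.011))
for im,n,z in((t,'top',.012),(s,'side',.012)):
    p=np.array([plane(im,*q,z)[:2] for q in g['brass',n][0][2]]); print(n,cv2.minAreaRect((p*1000).astype(np.float32)))
c=t['pixels'][170:275,165:275,::-1];cv2.imwrite('pics/c.png',np.hstack([cv2.resize(c,None,fx=5,fy=5,interpolation=cv2.INTER_CUBIC)[:500]]))
c=t['pixels'][150:250,395:535,::-1];cv2.imwrite('pics/d.png',cv2.resize(c,None,fx=5.5,fy=5.5,interpolation=cv2.INTER_CUBIC))
E
```

```text
green top [(np.int32(86), [329.7, 164.5]), (np.int32(95), [332.5, 225.7])]
green side [(np.int32(89), [268.7, 203.2]), (np.int32(92), [327.3, 213.7])]
brass top [(np.int32(97), [338.2, 196.5])]
brass side [(np.int32(114), [301.5, 205.4])]
black top [(np.int32(16), [319.1, 263.9]), (np.int32(14), [313.9, 265.6])]
black side []
bead (array([0.66807891, 0.02449843, 0.01213647]), np.float64(0.0007237073948323327)) [0.66774367 0.02445251 0.012     ]
bead (array([0.52224276, 0.01792103, 0.01132604]), np.float64(0.0009360581651802932)) [0.52168331 0.01786348 0.012     ]
clip (array([0.59140221, 0.00456937, 0.00719491]), np.float64(4.2601614005770124e-05)) [0.59069078 0.00454745 0.011     ]
top ((590.279052734375, 4.362784385681152), (39.472476959228516, 12.618945121765137), 25.930612564086914)
side ((589.8375244140625, 9.424708366394043), (36.571563720703125, 23.91367530822754), 16.40027618408203)
```

View pics/c.png

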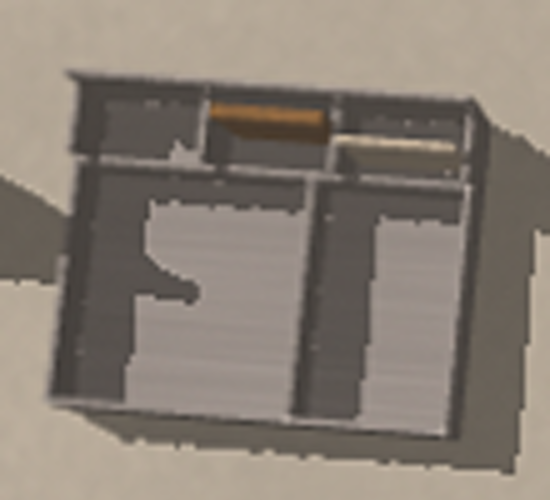

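View pics/d.png

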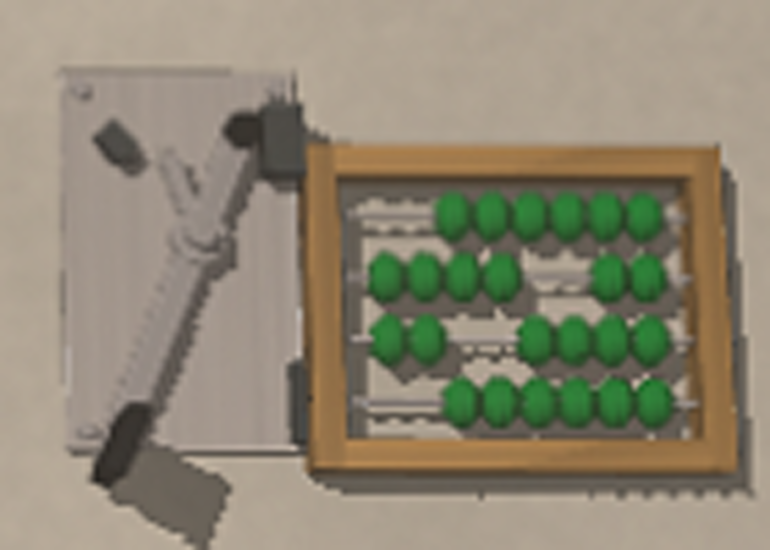

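In crop c (5x, offset 165,170), the square compartment's wall-top corners are about (52,403), (297,415), (312,178) and (80,158). The right slot wall runs from (455,435) to (470,185). In crop d (5.5x, offset 395,150), the frame corners are (310,143), (720,143), (740,470) and (310,470). The tab is at about (122,443) and the pivot boss at (203,245).

Run:
```python
from h import *
t=snap('top')
C=lambda x,y,z:plane(t,165+(x-2)/5,170+(y-2)/5,z)*1000
D=lambda x,y,z:plane(t,395+(x-2)/5.5,150+(y-2)/5.5,z)*1000
sq=[C(*p,.038)[:2] for p in((52,403),(297,415),(312,178),(80,158),(455,435),(470,185))]
print('sq',np.round(sq,1).tolist(),'c',np.mean(sq[:4],0),'slot c',np.mean([sq[1],sq[2],sq[4],sq[5]],0))
d=lambda a,b:(np.linalg.norm(sq[a]-sq[b]),np.arctan2(*(sq[b]-sq[a])[::-1]))
print(d(0,3),d(1,2),d(4,5),d(0,1),d(1,4))
ab=[D(*p,.022)[:2] for p in((310,143),(720,143),(740,470),(310,470))]
print('ab',np.round(ab,1).tolist(),np.mean(ab,0))
for a,b in((3,0),(2,1),(1,0),(2,3)): v=ab[b]-ab[a];print(np.linalg.norm(v),np.arctan2(v[1],v[0]))
piv=D(203,245,.024)
print('pivot',piv,'tab',D(122,443,.06),'platecorners',D(60,68,.006),D(66,452,.006))
c=np.mean(ab,0)
v=(ab[0]-ab[3])+(ab[1]-ab[2]); th=np.arctan2(v[1],v[0]); v2=(ab[0]-ab[1]);th2=np.arctan2(v2[1],v2[0])-np.pi/2;print(th,th2)
th=(th+th2)/2;R=np.array([[np.cos(th),-np.sin(th)],[np.sin(th),np.cos(th)]])
p=c+R@[30,135];print('model pivot',p,[(j,(p+R@(-100*np.array([np.cos(j-.4),np.sin(j-.4)]))).round(1)) for j in(0,.55,.6)])
```

```text
sq [[461.8, 378.9], [456.9, 264.0], [566.2, 260.8], [576.1, 371.3], [448.0, 191.2], [562.7, 187.1]] c [515.24730071 318.74975371] slot c [508.44696281 225.78026155]
(np.float64(114.5614421178694), np.float64(-0.0665586682549885)) (np.float64(109.41494739546557), np.float64(-0.029764175525877387)) (np.float64(114.71811830324057), np.float64(-0.036483858724056614)) (np.float64(114.95660966987724), np.float64(-1.613861041490032)) (np.float64(73.33858498934374), np.float64(-1.6913334560291038))
ab [[637.2, -259.3], [637.1, -436.7], [496.6, -436.0], [497.7, -253.6]] [ 567.13049097 -346.38851168]
139.6457732722003 -0.04072619852514905
140.51691284802817 -0.0052543465289909145
177.42178631376112 1.570016247276585
182.37254066524105 1.5646363867156763
pivot [ 592.80785518 -211.65074535   24.        ] tab [ 504.66312698 -169.62350599   60.        ] platecorners [ 674.55854256 -155.83391363    6.        ] [ 507.57502767 -154.04374238    6.        ]
-0.022935118546710015 -0.0007800795183114939
model pivot [ 598.72912031 -211.75372189] [(0, array([ 507.1, -171.7])), (0.55, array([ 499.7, -225.5])), (0.6, array([ 500.5, -230.5]))]
```

Request:
{"name": "step_arm", "arguments": {"moves": [[[1, 1, 0], [0, 0, 0], -1], [[1, 1, 0], [0, 0, 0], -1], [[1, 1, 0], [0, 0, 0], -1]], "squeeze": 25}}

```text
t: 0.55
position: [0.2832, -0.496, 0.2311]
tool_rot: [-3.106, -0.462, -0.001]
force: [0.7, 0.5, -0.6]
grip_width: 0.0854
grip_force: 0.0
```

Request:
{"name": "step_arm", "arguments": {"moves": [[[1, 1, 0], [0, 0, 0], -1], [[1, 1, 0], [0, 0, 0], -1], [[1, 1, 0], [0, 0, 0], -1]]}}

```text
t: 0.85
position: [0.3836, -0.3957, 0.2313]
tool_rot: [-3.107, -0.464, -0.0]
force: [0.4, 0.0, 0.2]
grip_width: 0.0856
grip_force: 0.0
```

Request:
{"name": "step_arm", "arguments": {"moves": [[[1, 1, 0], [0, 0, 0], -1], [[1, 1, 0], [0, 0, 0], -1], [[1, 1, 0], [0, 0, 0], -1]]}}

```text
t: 1.15
position: [0.4837, -0.2957, 0.2314]
tool_rot: [-3.107, -0.464, -0.0]
force: [0.3, -0.6, 1.2]
grip_width: 0.0852
grip_force: 0.0
```

Request:
{"name": "step_arm", "arguments": {"moves": [[[1, 1, 0], [0, 0, 0], -1], [[1, 1, 0], [0, 0, 0], -1], [[1, 1, 0], [0, 0, 0], -1]]}}

```text
t: 1.45
position: [0.5838, -0.1956, 0.2313]
tool_rot: [-3.107, -0.465, -0.001]
force: [-0.1, -0.7, 0.3]
grip_width: 0.0854
grip_force: 0.0
```

Request:
{"name": "step_arm", "arguments": {"moves": [[[0.86, 1, 0], [0, 0, 0], -0.6], [[0.86, 1, 0], [0, 0, 0], -0.6], [[0.86, 1, 0], [0, 0, 0], -0.6]]}}

```text
t: 1.75
position: [0.6701, -0.0946, 0.2311]
tool_rot: [-3.106, -0.466, -0.001]
force: [0.0, 0.2, 0.1]
grip_width: 0.0686
grip_force: 0.0
```

Request:
{"name": "step_arm", "arguments": {"moves": [[[0, 1, -1], [0, 0, 0], -0.4], [[0, 1, -1], [0, 0, 0], -0.4], [[0, 1, -1], [0, 0, 0], -0.4], [[0, 1, -1], [0, 0, 0], -0.4], [[0, 1, -1], [0, 0, 0], -0.4]]}}

```text
t: 2.25
position: [0.6679, 0.0028, 0.1305]
tool_rot: [3.107, 0.466, -0.002]
force: [-0.1, -0.2, 0.3]
grip_width: 0.0601
grip_force: 0.0
```

Request:
{"name": "step_arm", "arguments": {"moves": [[[0, 0.215, -0.4], [0, 0, 0], -0.4], [[0, 0.215, -0.8], [0, 0, 0], -0.4], [[0, 0.215, -1], [0, 0, 0], -0.4], [[0, 0.215, -1], [0, 0, 0], -0.4]]}}

```text
t: 2.65
position: [0.6673, 0.0222, 0.0295]
tool_rot: [-3.107, -0.46, 0.005]
force: [-0.2, -0.7, 0.2]
grip_width: 0.0598
grip_force: 0.0
```

Request:
{"name": "step_arm", "arguments": {"moves": [[[0, 0, -0.15], [0, 0, 0], -0.4], [[0, 0, -0.26], [0, 0, 0], -0.4], [[0, 0, -0.26], [0, 0, 0], -0.4], [[0, 0, -0.26], [0, 0, 0], 0.5], [[0, 0, -0.26], [0, 0, 0], 0.8]]}}

```text
t: 3.15
position: [0.6689, 0.0236, 0.0062]
tool_rot: [3.107, 0.463, 0.002]
force: [0.3, -0.8, 0.5]
grip_width: 0.0316
grip_force: 0.0
```

Request:
{"name": "step_arm", "arguments": {"moves": [[[0, 0, 0], [0, 0, 0], 0.8], [[0, 0, 0], [0, 0, 0], 0.8], [[0, 0, 0], [0, 0, 0], 0.8], [[0, 0, 0.3], [0, 0, 0], 0.8], [[0, 0, 0.7], [0, 0, 0], 0.8]]}}

```text
t: 3.65
position: [0.6658, 0.024, 0.0732]
tool_rot: [-3.105, -0.462, 0.01]
force: [0.8, -0.1, 0.6]
grip_width: 0.0263
grip_force: 24.8
```

Request:
{"name": "step_arm", "arguments": {"moves": [[[0, 0, 0.35], [0, 0, 0], 0.8], [[-0.2, 0.5, 0.35], [0, 0, 0], 0.8], [[-0.4, 0.97, 0.35], [0, 0, 0], 0.8], [[-0.4, 0.97, 0.35], [0, 0, 0], 0.8]]}}

```text
t: 4.05
position: [0.6243, 0.1257, 0.1102]
tool_rot: [-3.104, -0.47, 0.006]
force: [-0.3, 0.2, -0.2]
grip_width: 0.0261
grip_force: 24.8
```

Request:
{"name": "step_arm", "arguments": {"moves": [[[-0.2, 0.5, 0], [0, 0, 0], 0.8], [[-0.4, 0.97, 0], [0, 0, 0], 0.8], [[-0.4, 0.97, 0], [0, 0, 0], 0.8]]}}

```text
t: 4.35
position: [0.5846, 0.2222, 0.1097]
tool_rot: [-3.104, -0.471, 0.005]
force: [0.4, -1.3, -0.4]
grip_width: 0.0264
grip_force: 24.9
```

Request:
{"name": "step_arm", "arguments": {"moves": [[[-0.2, 0.5, 0], [0, 0, 0], 0.8], [[-0.4, 0.97, 0], [0, 0, 0], 0.8], [[-0.4, 0.97, 0], [0, 0, 0], 0.8], [[-0.4, 0.97, 0], [0, 0, 0], 0.8]]}}

```text
t: 4.75
position: [0.5477, 0.3155, 0.11]
tool_rot: [3.106, 0.468, -0.0]
force: [1.5, 0.7, 0.4]
grip_width: 0.0263
grip_force: 24.9
```

Request:
{"name": "step_arm", "arguments": {"moves": [[[-0.06, 0, -0.4], [0, 0, 0], 0.8], [[-0.06, 0, -0.75], [0, 0, 0], 0.8], [[-0.06, 0, -0.95], [0, 0, 0], 0.8], [[-0.06, 0, -0.95], [0, 0, 0], 0.8], [[-0.06, 0, -0.95], [0, 0, 0], 0.8]]}}

```text
t: 5.25
position: [0.5433, 0.3132, 0.0152]
tool_rot: [3.107, 0.46, -0.0]
force: [0.0, -0.2, -0.2]
grip_width: 0.0265
grip_force: 24.9
```

Request:
{"name": "step_arm", "arguments": {"moves": [[[0, 0, 0], [0, 0, 0], 0.2], [[0, 0, 0], [0, 0, 0], 0], [[0, 0, 0], [0, 0, 0], 0], [[0, 0, 0.3], [0, 0, 0], 0], [[0, 0, 0.9], [0, 0, 0], 0]]}}

```text
t: 5.75
position: [0.5397, 0.3137, 0.0934]
tool_rot: [3.106, 0.463, -0.012]
force: [0.4, 0.2, 0.1]
grip_width: 0.0431
grip_force: 0.0
```

Request:
{"name": "step_arm", "arguments": {"moves": [[[0, -0.5, 0.1], [0, 0, 0], -0.4], [[0, -1, 0.1], [0, 0, 0], -0.4], [[0, -1, 0.1], [0, 0, 0], -0.4]]}}

```text
t: 6.05
position: [0.5425, 0.2101, 0.1069]
tool_rot: [3.107, 0.456, 0.001]
force: [-0.0, 1.3, -0.9]
grip_width: 0.0599
grip_force: 0.0
```

Request:
{"name": "step_arm", "arguments": {"moves": [[[0, -0.5, 0], [0, 0, 0], -0.4], [[0, -1, 0], [0, 0, 0], -0.4], [[0, -1, 0], [0, 0, 0], -0.4]]}}

```text
t: 6.35
position: [0.5428, 0.1102, 0.1058]
tool_rot: [3.107, 0.454, 0.001]
force: [0.2, 0.1, 0.6]
grip_width: 0.0597
grip_force: 0.0
```

Request:
{"name": "step_arm", "arguments": {"moves": [[[-0.2, -0.5, 0], [0, 0, 0], -0.4], [[-0.2, -0.98, 0], [0, 0, 0], -0.4], [[-0.2, -0.98, 0], [0, 0, 0], -0.4], [[-0.2, -0.98, 0], [0, 0, 0], -0.4]]}}

```text
t: 6.75
position: [0.5228, 0.0164, 0.1056]
tool_rot: [-3.108, -0.459, -0.002]
force: [-0.3, 0.3, -0.6]
grip_width: 0.06
grip_force: 0.0
```

Request:
{"name": "step_arm", "arguments": {"moves": [[[0, 0.01, -0.4], [0, 0, 0], -0.4], [[0, 0.01, -0.8], [0, 0, 0], -0.4], [[0, 0.01, -1], [0, 0, 0], -0.4], [[0, 0.01, -1], [0, 0, 0], -0.4], [[0, 0.01, -1], [0, 0, 0], 0.5]]}}

```text
t: 7.25
position: [0.5224, 0.0193, 0.0054]
tool_rot: [-3.106, -0.466, 0.0]
force: [0.9, 0.2, -0.0]
grip_width: 0.0468
grip_force: 0.0
```

Request:
{"name": "step_arm", "arguments": {"moves": [[[0, 0, 0], [0, 0, 0], 0.8], [[0, 0, 0], [0, 0, 0], 0.8], [[0, 0, 0], [0, 0, 0], 0.8], [[0, 0, 0], [0, 0, 0], 0.8], [[0, 0, 0], [0, 0, 0], 0.8]]}}

```text
t: 7.75
position: [0.5233, 0.018, 0.0068]
tool_rot: [3.107, 0.462, 0.005]
force: [0.4, 3.2, 7.1]
grip_width: 0.0264
grip_force: 25.1
```

Request:
{"name": "step_arm", "arguments": {"moves": [[[0, 0, 0.3], [0, 0, 0], 0.8], [[0, 0, 0.8], [0, 0, 0], 0.8], [[0, 0, 1], [0, 0, 0], 0.8], [[0, 0.4, 1], [0, 0, 0], 0.8], [[0, 0.4, 1], [0, 0, 0], 0.8]]}}

```text
t: 8.25
position: [0.5222, 0.0601, 0.1069]
tool_rot: [-3.106, -0.467, -0.004]
force: [-0.6, -1.2, -0.5]
grip_width: 0.0262
grip_force: 24.9
```

Request:
{"name": "step_arm", "arguments": {"moves": [[[0, 0.5, 0], [0, 0, 0], 0.8], [[0, 1, 0], [0, 0, 0], 0.8], [[0, 1, 0], [0, 0, 0], 0.8]]}}

```text
t: 8.55
position: [0.5215, 0.1621, 0.1054]
tool_rot: [-3.105, -0.472, -0.001]
force: [-0.8, -1.2, -0.7]
grip_width: 0.0259
grip_force: 24.9
```

Request:
{"name": "step_arm", "arguments": {"moves": [[[0, 0.5, 0], [0, 0, 0], 0.8], [[0, 1, 0], [0, 0, 0], 0.8], [[0, 1, 0], [0, 0, 0], 0.8]]}}

```text
t: 8.85
position: [0.5223, 0.2619, 0.1055]
tool_rot: [-3.105, -0.471, -0.004]
force: [0.3, -0.2, -0.4]
grip_width: 0.0264
grip_force: 25.0
```

Request:
{"name": "step_arm", "arguments": {"moves": [[[-0.34, 0.5, 0], [0, 0, 0], 0.8], [[-0.34, 0.6, 0], [0, 0, 0], 0.8], [[-0.34, 0.6, 0], [0, 0, 0], 0.8], [[-0.34, 0.6, 0], [0, 0, 0], 0.8]]}}

```text
t: 9.25
position: [0.4884, 0.3164, 0.1052]
tool_rot: [3.106, 0.463, -0.0]
force: [0.3, 0.2, 0.1]
grip_width: 0.0266
grip_force: 25.0
```

Request:
{"name": "step_arm", "arguments": {"moves": [[[0, 0, -0.4], [0, 0, 0], 0.8], [[0, 0, -0.7], [0, 0, 0], 0.8], [[0, 0, -0.92], [0, 0, 0], 0.8], [[0, 0, -0.92], [0, 0, 0], 0.8], [[0, 0, -0.92], [0, 0, 0], 0.8]]}}

```text
t: 9.75
position: [0.4889, 0.3162, 0.0133]
tool_rot: [3.107, 0.46, -0.001]
force: [-0.2, -0.6, -0.3]
grip_width: 0.0263
grip_force: 26.8
```

Request:
{"name": "step_arm", "arguments": {"moves": [[[0, 0, 0], [0, 0, 0], 0.2], [[0, 0, 0], [0, 0, 0], 0], [[0, 0, 0], [0, 0, 0], 0], [[0, 0, 0.3], [0, 0, 0], 0], [[0, 0, 0.9], [0, 0, 0], 0]]}}

```text
t: 10.25
position: [0.4858, 0.3167, 0.0917]
tool_rot: [3.106, 0.463, -0.011]
force: [1.2, 0.3, 1.4]
grip_width: 0.0428
grip_force: 0.0
```

Request:
{"name": "step_arm", "arguments": {"moves": [[[0.2, -0.5, 0.1], [0, 0, 0.049], -0.2], [[0.4, -1, 0.1], [0, 0, 0.049], -0.2], [[0.4, -1, 0.1], [0, 0, 0.049], -0.2]]}}

```text
t: 10.55
position: [0.5308, 0.2145, 0.1051]
tool_rot: [3.062, 0.696, 0.006]
force: [0.5, 0.3, 0.4]
grip_width: 0.0515
grip_force: 0.0
```

Request:
{"name": "step_arm", "arguments": {"moves": [[[0.2, -0.5, 0], [0, 0, 0], -0.2], [[0.4, -1, 0], [0, 0, 0], -0.2], [[0.4, -1, 0], [0, 0, 0], -0.2]]}}

```text
t: 10.85
position: [0.571, 0.1135, 0.1039]
tool_rot: [3.062, 0.693, 0.005]
force: [-0.5, 0.9, -0.6]
grip_width: 0.0512
grip_force: 0.0
```

Request:
{"name": "step_arm", "arguments": {"moves": [[[0.22, -0.5, 0], [0, 0, 0], -0.2], [[0.22, -1, 0], [0, 0, 0], -0.2], [[0.22, -1, 0], [0, 0, 0], -0.2], [[0.22, -1, 0], [0, 0, 0], -0.2], [[0.22, -1, 0], [0, 0, 0], -0.2]]}}

```text
t: 11.35
position: [0.5894, 0.0192, 0.1032]
tool_rot: [-3.061, -0.701, 0.002]
force: [-0.2, -0.1, 0.0]
grip_width: 0.0512
grip_force: 0.0
```

Run:
```python
from h import *
print(r.get_obs()['position'],r.get_obs()['tool_rot'])
t=snap('top'); print([ (b[0],plane(t,*b[1],.02).round(3)) for b in blobs(t,(165,170,275,275),'green')]); print([(b[0],plane(t,*b[1],.011).round(3)) for b in blobs(t,(300,150,380,280),'brass')])
s=snap('side'); print([(b[0],b[1],plane(s,*b[1],.011).round(3)) for b in blobs(s,(250,190,375,245),'brass')], [(b[0],plane(s,*b[1],.013).round(3)) for b in blobs(s,(230,240,350,360),'green')])
```

```text
[0.5893735 0.0191818 0.1032108] [-3.06120398e+00 -7.01109893e-01  1.57102563e-03]
[(np.int32(78), array([0.545, 0.311, 0.02 ]))]
[]
[(np.int32(114), array([301.46491228, 205.37719298]), array([0.59 , 0.008, 0.011]))] [(np.int32(148), array([0.544, 0.313, 0.013])), (np.int32(149), array([0.488, 0.316, 0.013]))]
```

Request:
{"name": "step_arm", "arguments": {"moves": [[[0.01, -0.15, 0], [0, 0, 0], -0.2], [[0.01, -0.15, -0.4], [0, 0, 0], -0.2], [[0.01, -0.15, -0.8], [0, 0, 0], -0.2], [[0.01, -0.15, -0.98], [0, 0, 0], -0.2], [[0.01, -0.15, -0.98], [0, 0, 0], -0.2]]}}

```text
t: 11.95
position: [0.5889, 0.003, 0.0025]
tool_rot: [-3.06, -0.701, 0.009]
force: [-0.9, 0.0, 1.1]
grip_width: 0.0515
grip_force: 0.0
```

Request:
{"name": "step_arm", "arguments": {"moves": [[[0, 0, 0], [0, 0, 0], 0.5], [[0, 0, 0], [0, 0, 0], 0.9], [[0, 0, 0], [0, 0, 0], 0.9], [[0, 0, 0], [0, 0, 0], 0.9], [[0, 0, 0], [0, 0, 0], 0.9]]}}

```text
t: 12.45
position: [0.5925, 0.0025, 0.007]
tool_rot: [3.061, 0.7, 0.005]
force: [-0.5, 0.6, 6.4]
grip_width: 0.0127
grip_force: 26.8
```

Request:
{"name": "step_arm", "arguments": {"moves": [[[0, 0, 0.3], [0, 0, 0], 0.9], [[0, 0, 0.8], [0, 0, 0], 0.9], [[0, 0, 1], [0, 0, 0], 0.9], [[0, 0, 1], [0, 0, 0], 0.9]]}}

```text
t: 12.85
position: [0.5938, 0.0023, 0.1093]
tool_rot: [3.059, 0.7, 0.012]
force: [0.4, -0.3, -0.1]
grip_width: 0.0135
grip_force: 26.0
```

Request:
{"name": "step_arm", "arguments": {"moves": [[[-0.1, 0.4, 0], [0, 0, -0.04], 0.9], [[-0.3, 0.8, 0], [0, 0, -0.08], 0.9], [[-0.4, 1, 0], [0, 0, -0.12], 0.9], [[-0.4, 1, 0], [0, 0, -0.159], 0.9], [[-0.4, 1, 0], [0, 0, -0.159], 0.9]]}}

```text
t: 13.35
position: [0.5498, 0.1036, 0.1043]
tool_rot: [3.141, -0.075, -0.004]
force: [0.9, -1.3, -0.3]
grip_width: 0.013
grip_force: 26.0
```

Request:
{"name": "step_arm", "arguments": {"moves": [[[-0.2, 0.45, 0], [0, 0, 0], 0.9], [[-0.4, 0.9, 0], [0, 0, 0], 0.9], [[-0.44, 1, 0], [0, 0, 0], 0.9], [[-0.44, 1, 0], [0, 0, 0], 0.9]]}}

```text
t: 13.75
position: [0.5063, 0.2036, 0.1048]
tool_rot: [3.14, -0.071, -0.002]
force: [-0.2, 0.1, -0.3]
grip_width: 0.013
grip_force: 26.0
```

Request:
{"name": "step_arm", "arguments": {"moves": [[[0, 0.2, 0], [0, 0, 0], 0.9], [[0, 0.2, 0], [0, 0, 0], 0.9], [[0, 0.2, 0], [0, 0, 0], 0.9], [[0, 0.2, 0], [0, 0, 0], 0.9]]}}

```text
t: 14.15
position: [0.5077, 0.2212, 0.1051]
tool_rot: [3.14, -0.08, -0.0]
force: [-0.4, -0.1, -0.7]
grip_width: 0.0134
grip_force: 26.0
```

Run:
```python
from h import *
s=snap('side'); cv2.imwrite('pics/e.png',cv2.resize(s['pixels'][180:370,220:400,::-1],None,fx=3,fy=3))
```

```text
(no output)
```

View pics/e.png

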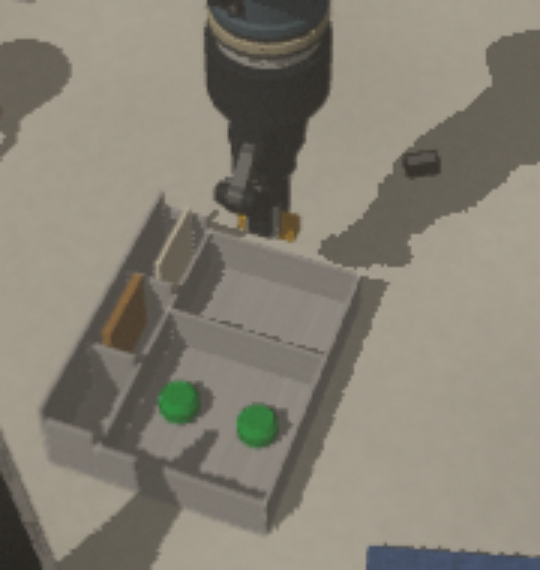

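The picture shows both beads standing in the square compartment at (180,400) and (258,425). The clip is gripped above the slot at about (270,225).

Request:
{"name": "step_arm", "arguments": {"moves": [[[0, 0.04, -0.4], [0, 0, 0], 0.9], [[0, 0.04, -0.7], [0, 0, 0], 0.9], [[0, 0.04, -0.9], [0, 0, 0], 0.9], [[0, 0.04, -0.9], [0, 0, 0], 0.9], [[0, 0.04, -0.9], [0, 0, 0], 0.9]]}}

```text
t: 14.7
position: [0.5074, 0.2261, 0.0153]
tool_rot: [3.14, -0.079, -0.001]
force: [0.3, -0.5, -0.1]
grip_width: 0.0126
grip_force: 26.0
```

Request:
{"name": "step_arm", "arguments": {"moves": [[[0, 0, 0], [0, 0, 0], 0.45], [[0, 0, 0], [0, 0, 0], 0.4], [[0, 0, 0], [0, 0, 0], 0.4], [[0, 0, 0.3], [0, 0, 0], 0.4], [[0, 0, 0.8], [0, 0, 0], 0.4]]}}

```text
t: 15.2
position: [0.505, 0.2261, 0.094]
tool_rot: [3.139, -0.078, -0.01]
force: [0.8, -0.3, 0.2]
grip_width: 0.0259
grip_force: 0.0
```

Request:
{"name": "step_arm", "arguments": {"moves": [[[0, -0.3, 0.5], [0, 0, 0], 1], [[0, -0.8, 0.5], [0, 0, 0], 1], [[0, -1, 0.5], [0, 0, 0], 1]]}}

```text
t: 15.5
position: [0.5086, 0.1247, 0.1484]
tool_rot: [3.14, -0.078, 0.01]
force: [0.1, 1.1, -0.5]
grip_width: 0.0001
grip_force: 0.0
```

Run:
```python
from h import *
s=snap('side')
print([(b[0],b[1],plane(s,*b[1],.01).round(3)) for b in blobs(s,(230,240,350,360),'brass')], [(b[0],plane(s,*b[1],.013).round(3)) for b in blobs(s,(230,240,350,360),'green')])
t=snap('top')
print([(b[0],b[1],plane(t,*b[1],.01).round(3)) for b in blobs(t,(175,200,265,260),'brass')], [(b[0],plane(t,*b[1],.013).round(3)) for b in blobs(t,(175,200,265,260),'green')])
```

```text
[(np.int32(71), array([259.66197183, 282.6056338 ]), array([0.608, 0.251, 0.01 ])), (np.int32(162), array([308.27160494, 284.01234568]), array([0.509, 0.226, 0.01 ]))] [(np.int32(148), array([0.544, 0.313, 0.013])), (np.int32(148), array([0.488, 0.316, 0.013]))]
[(np.int32(76), array([243.23684211, 228.77631579]), array([0.515, 0.227, 0.01 ]))] []
```

Everything is placed: the clip is at (0.509, 0.226) and the beads are unmoved. Next is the tab, with the fingers shut.

Request:
{"name": "step_arm", "arguments": {"moves": [[[0, -0.5, 0], [0, 0, 0.04], 1], [[-0.06, -1, 0], [0, 0, 0.07], 1], [[-0.06, -1, 0], [0, 0, 0.07], 1]]}}

```text
t: 15.9
position: [0.5014, 0.0228, 0.1455]
tool_rot: [3.13, 0.261, 0.001]
force: [0.3, 0.4, -0.3]
grip_width: 0.0003
grip_force: 0.0
```

Request:
{"name": "step_arm", "arguments": {"moves": [[[0, -0.5, 0], [0, 0, 0], 1], [[0, -1, 0], [0, 0, 0], 1], [[0, -1, 0], [0, 0, 0], 1]]}}

```text
t: 16.2
position: [0.5032, -0.0778, 0.1457]
tool_rot: [3.128, 0.257, 0.005]
force: [-0.3, -0.3, -1.0]
grip_width: 0.0002
grip_force: 0.0
```

Request:
{"name": "step_arm", "arguments": {"moves": [[[0, -0.4, 0], [0, 0, 0], 1], [[0, -0.46, -0.3], [0, 0, 0], 1], [[0, -0.46, -0.7], [0, 0, 0], 1], [[0, -0.46, -1], [0, 0, 0], 1], [[0, -0.46, -1], [0, 0, 0], 1]]}}

```text
t: 16.7
position: [0.4988, -0.1167, 0.0421]
tool_rot: [-3.125, -0.267, 0.011]
force: [0.3, 0.1, 0.2]
grip_width: -0.0
grip_force: 0.0
```

Request:
{"name": "step_arm", "arguments": {"moves": [[[0, 0, -0.1], [0, 0, 0], 1], [[0, 0, -0.1], [0, 0, 0], 1], [[0, -0.1, -0.1], [0, 0, 0], 1], [[0, -0.2, -0.1], [0, 0, 0], 1]]}}

```text
t: 17.1
position: [0.5022, -0.1401, 0.0366]
tool_rot: [3.129, 0.268, 0.004]
force: [0.3, -0.3, -0.4]
grip_width: -0.0002
grip_force: 0.0
```

Run:
```python
from h import *
s=snap('side'); t=snap('top')
a=cv2.resize(s['pixels'][90:210,270:400,::-1],None,fx=4,fy=4)[:480]
cv2.imwrite('pics/f.png',a)
```

```text
(no output)
```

View pics/f.png

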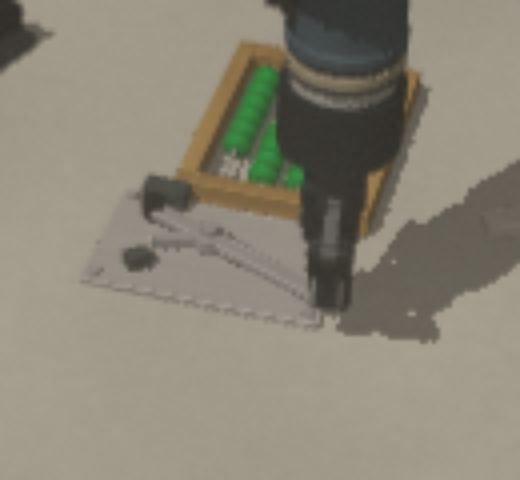

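The view shows the shut fingers at (330,300), right at the tab's end of the lever, on the +y side. I'll push slowly.

Request:
{"name": "step_arm", "arguments": {"moves": [[[0, -0.06, 0], [0, 0, 0], 1], [[0, -0.12, 0], [0, 0, 0], 1], [[0, -0.18, 0], [0, 0, 0], 1], [[0, -0.24, 0], [0, 0, 0], 1], [[0, -0.3, 0], [0, 0, 0], 1]]}}

```text
t: 17.7
position: [0.5001, -0.1689, 0.035]
tool_rot: [-3.128, -0.267, 0.003]
force: [-1.2, 3.2, -0.9]
grip_width: 0.0
grip_force: 1.6
```

Request:
{"name": "step_arm", "arguments": {"moves": [[[0, -0.06, 0], [0, 0, 0], 1], [[0, -0.12, 0], [0, 0, 0], 1], [[0, -0.18, 0], [0, 0, 0], 1], [[0, -0.24, 0], [0, 0, 0], 1], [[0, -0.3, 0], [0, 0, 0], 1]]}}

```text
t: 18.2
position: [0.499, -0.1981, 0.0347]
tool_rot: [-3.126, -0.267, 0.007]
force: [-4.3, 5.4, 0.1]
grip_width: -0.0005
grip_force: 2.8
```

Request:
{"name": "step_arm", "arguments": {"moves": [[[0, -0.03, 0], [0, 0, 0], 1], [[0, -0.06, 0], [0, 0, 0], 1], [[0, -0.08, 0], [0, 0, 0], 1], [[0, -0.08, 0], [0, 0, 0], 1], [[0, -0.08, 0], [0, 0, 0], 1]]}}

```text
t: 18.7
position: [0.4993, -0.206, 0.0348]
tool_rot: [-3.127, -0.266, 0.006]
force: [-3.5, 5.7, -0.0]
grip_width: 0.0004
grip_force: 2.9
```

Run:
```python
from h import *
s=snap('side'); t=snap('top'); print(r.get_obs()['force'])
a=cv2.resize(s['pixels'][90:190,270:400,::-1],None,fx=4.5,fy=4.5)
b=cv2.resize(t['pixels'][150:250,395:535,::-1],None,fx=4,fy=4)
cv2.imwrite('pics/g.png',a);cv2.imwrite('pics/k.png',b)
```

```text
[-2.83777346  4.96170187  0.28381504]
```

View pics/g.png

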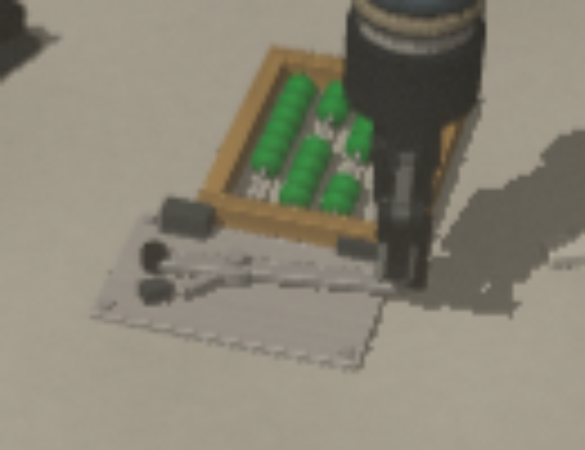

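View pics/k.png

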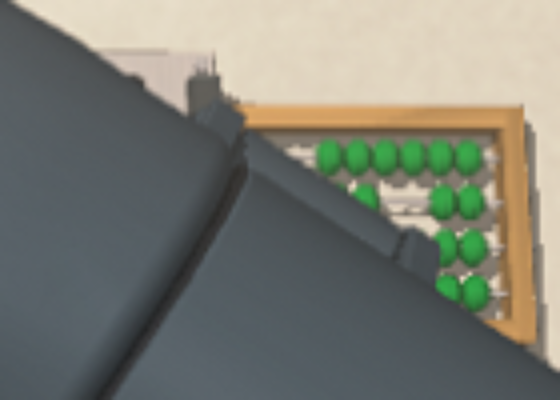

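In the side crop (4.5x, offset 270,90), the lever runs from the boss at about (240,270) to (390,287), with its roller at (155,258). The fingers are on the tab at (400,265). The top view is blocked by the arm.

Run:
```python
from h import *
s=snap('side')
G=lambda x,y,z:plane(s,270+(x-2)/4.5,90+(y-2)/4.5,z)[:2]
a=G(255,276,.017);b=G(385,287,.017);P=np.array([.597,-.2117])
for n,q in(('lever',a-b),('tabend-pivot',P-b)): print(n,b,a,np.arctan2(q[1],q[0])+.4+.01)
# expected pixels of lever mid-top 60mm from pivot towards tab for several j
for j in(.4,.5,.55,.6,.65,.7):
    d=np.array([np.cos(j-.41),np.sin(j-.41)]); 
    print(j,[((proj(s,[*(P-k*d),.017])-[270,90])*4.5).round(0).tolist() for k in(-.05,.03,.06,.085)])
o=r.get_obs();print(o['force'],o['position'])
```

```text
lever [ 0.50753891 -0.2154159 ] [ 0.5848368  -0.20330467] 0.5654189103331226
tabend-pivot [ 0.50753891 -0.2154159 ] [ 0.5848368  -0.20330467] 0.45151262159678796
0.4 [[158.0, 247.0], [285.0, 271.0], [333.0, 280.0], [374.0, 288.0]]
0.5 [[156.0, 252.0], [286.0, 268.0], [335.0, 274.0], [377.0, 280.0]]
0.55 [[155.0, 254.0], [286.0, 267.0], [336.0, 271.0], [377.0, 275.0]]
0.6 [[155.0, 257.0], [287.0, 265.0], [336.0, 268.0], [378.0, 271.0]]
0.65 [[154.0, 259.0], [287.0, 263.0], [336.0, 265.0], [378.0, 266.0]]
0.7 [[154.0, 262.0], [287.0, 262.0], [336.0, 262.0], [378.0, 262.0]]
[-3.15498418  5.90115097  0.64642523] [ 0.49934005 -0.20594428  0.03475988]
```

The lever slope, spring force and geometry all give j≈0.55. I'll push 5 mm more to be safely mid-band.

Request:
{"name": "step_arm", "arguments": {"moves": [[[0, -0.03, 0], [0, 0, 0], 1], [[0, -0.05, 0], [0, 0, 0], 1], [[0, -0.05, 0], [0, 0, 0], 1], [[0, -0.05, 0], [0, 0, 0], 1], [[0, -0.05, 0], [0, 0, 0], 1]]}}

```text
t: 19.35
position: [0.4998, -0.2108, 0.0348]
tool_rot: [-3.127, -0.267, 0.005]
force: [-1.7, 5.9, -1.6]
grip_width: 0.0001
grip_force: 3.3
```

Run:
```python
from h import *
s=snap('side'); o=r.get_obs();print(o['force'],o['position'],np.abs(o['joint_velocities']).max())
print([plane(s,*b[1],.013).round(3) for b in blobs(s,(230,240,350,360),'green')],[plane(s,*b[1],.01).round(3) for b in blobs(s,(285,240,350,360),'brass')])
cv2.imwrite('pics/m.png',cv2.resize(s['pixels'][110:180,285:375,::-1],None,fx=8,fy=8,interpolation=cv2.INTER_CUBIC))
P=np.array([.597,-.2117])
for j in(.45,.5,.55,.6,.65,.7):
    d=np.array([np.cos(j-.41),np.sin(j-.41)]); 
    print(j,[((proj(s,[*(P-k*d),.017])-[285,110])*8).round(0).tolist() for k in(-.03,.03,.06,.085)])
```

```text
[-1.23164943  6.67851713  0.43706805] [ 0.49983049 -0.21079938  0.03478369] 0.0019917200648866522
[array([0.544, 0.313, 0.013]), array([0.488, 0.316, 0.013])] [array([0.509, 0.226, 0.01 ])]
0.45 [[216.0, 292.0], [388.0, 319.0], [475.0, 333.0], [548.0, 345.0]]
0.5 [[215.0, 295.0], [389.0, 317.0], [476.0, 328.0], [550.0, 337.0]]
0.55 [[214.0, 297.0], [389.0, 314.0], [477.0, 322.0], [551.0, 329.0]]
0.6 [[214.0, 300.0], [390.0, 311.0], [478.0, 317.0], [552.0, 321.0]]
0.65 [[213.0, 303.0], [390.0, 308.0], [478.0, 311.0], [552.0, 313.0]]
0.7 [[213.0, 306.0], [390.0, 306.0], [478.0, 305.0], [551.0, 305.0]]
```

View pics/m.png

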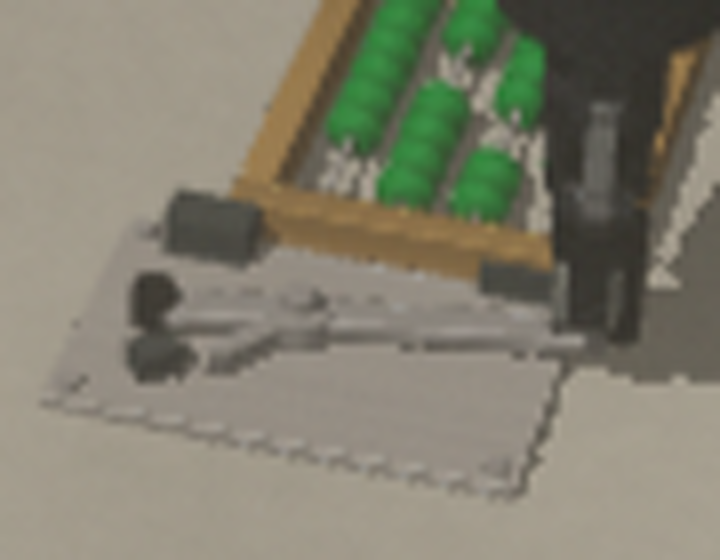

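The crop shows the lever from about (355,328) to (555,340). That slope of 0.06 matches j≈0.60, with about 6.5 N on the tab and everything still.

```bash
python3 -c "
from rig import r
print(r.hand_in())"
```

```text
the job is handed in; nothing more can be done
None
```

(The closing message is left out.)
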